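# Sort a handful of sockets, nut and bearing into a two-tier parts stand

## Robot

A 6-joint arm with a two-finger parallel gripper is mounted at the origin on the work surface. World frame = base frame: x ahead of the robot, y to its left, z up, the work surface at z = 0. Lengths are in m, angles in rad, forces in N, time in s.
With the tool pointing down it reaches from about 0.35 to 0.775 m from the base axis. Payload 7.3 kg.
Tool frame: the origin (TCP) lies at the centre of the arm's flange, where the gripper is bolted on; the fingertips stand 178 mm ahead of it and the grasp point (between the pads) lies 159 mm ahead of it (tip_extent is the distance from the TCP to the fingertips, in m); z points along the fingers, y is the line along which they close (so a half turn about z gives the same grasp; the last joint's range is limited). The gripper opens to 92 mm and grips with 3 to 60 N. Pads are 19 mm wide; open, the fingers measure 130 mm over their backs; the gripper's body (75 mm by 190 mm) begins 47 mm behind the grasp point.
Start: joints at [1.159, 0.342, 1.524, -0, 1.275, -0.146], TCP at [0.138, 0.507, 0.405] pointing down, gripper open.
Joint ranges: [-2.53, 2.53], [-0.77, 2.02], [0.04, 2.7], [-1, 4.14], [0.28, 2.66], [-3.11, 3.11]. Speed limits (rad/s): [2.57, 2.57, 3.14, 3.14, 3.14, 3.14].

## Interface

Orientations are given as [roll, pitch, yaw] about the fixed x, y, z axes, in that order (R = Rz(yaw) Ry(pitch) Rx(roll)).
In Python, from cell import * gives the robot as it stands.
- The arm moves only by the tool arm_command, never from a script. Its arguments are lists of equal length, an entry for each row: "xyz": the shift along the world's x, y, z in mm, a list of three; "spin": the turn about the world's z in degrees. In form: {"xyz": [[tx, ty, tz], ...], "spin": [spin, ...]}. A call has 1 to 20 rows; each row shifts and turns the commanded pose from where the row before left it; what a row does not reach is not made up. A row lasts 1/10 s, in which the tool goes at most 50 mm and 8.59 degrees, less where a joint would pass 70% of its speed; a pose out of reach is approached as far as the arm can. A call with a gripper value outside its range is refused whole. "jaw" is the opening, from -1 (shut) to 1 (fully open), set as the call begins (left out, the last holds). The fingers move at their own pace and stop on an object; "squeeze" is the grip in N (left out, the last holds). Time passes only in rows, so rows that do not move let the fingers close. It gives the time, the measured TCP pose, the force, the opening and the grip force at its end, in the units of the state.
- observe(): the state, without advancing time (a new reading comes with each control period).
- read_camera(name): name is "scene" or "top" or "wrist"; returns a dict with "img" (480x640x3 uint8, red, green, blue), "depth" (480x640 float32, m along the optical axis (not along the pixel's ray), 0 where there is no reading), "fx", "fy", "cx", "cy" (pixels), "world_from_camera" (4x4, takes a point from camera to world coordinates). Camera axes: x right, y up, looking along -z (the intrinsics and any distortion apply to the point x, -y, -z); pixel columns grow to the right and rows downward; lengths in m; the calibration is good to about 2 mm. A picture is of the moment at which its call begins.
- hand_in(): hands the job in; it is judged then, once.
The state is a dict: "time": time; "qpos": joint angles; "qvel": joint speeds; "joint_efforts": joint torques, N m; "tool_pos": TCP position; "tool_rot": TCP orientation; "contact_force": force on the tool from outside, world axes, zero at the start; "torque": the same for the moment, N m; "opening": finger opening in m; "grip_force": force on a finger pad.
Only numpy, scipy, OpenCV 4.12 (cv2) and the standard library are available. Lean on these libraries where they do the work, as an engineer would, in place of code of your own. Each camera call takes 0.05 s, during which the arm holds its last target. There are 200 camera calls.

## Task

Sort the mixed hardware into the two-tier parts stand: first stand both sockets upright in its bottom tray, then lift the empty top tray by its bar and seat it level on the stand, all four corner holes over their posts and fully down on the shoulders. After that lay the big nut and the bearing flat in the top tray, one on each side of the carrying bar, either way round. Leave the tools lying about where they are.

Things in the scene. Friction and masses are not known exactly. Their poses are not given: they have to be found in the camera images.
- stand: Grey steel bottom tray of the stand, fixed: 236 (x) x 176 (y) mm, floor 6 mm thick, walls 6 thick, 22 high. Posts at x +-97, y +-66 mm: 19 mm thick up to a flat shoulder 75 mm above the bench, then a pin 8 mm thick, 20 tall, its upper half tapered to 3 mm. Origin: centre of underside, on the bench; x along the long side, yaw within 0.3 rad of robot x. Takes the sockets on its floor.
- tray: Loose aluminium top tray, 0.3 to 0.6 kg: floor 236 (x) x 176 (y) x 5 mm with 15 mm round holes at x +-97, y +-66 mm, rim 22 high. A black carrying bar over y = 0, 150 long (x), 16 wide, 44 to 56 mm above the underside, on a thin web, parts it into bays centred at y +-44 mm. Origin: centre of underside, x along the bar. Starts flat on the bench; seated, its underside is 75 mm above the bench.
- socket_a: Wrench socket, a plain steel cylinder 36 mm in diameter and 46 mm tall with a dark hexagon in its top, standing upright on the bench. Origin: centre of its underside, z up. About 0.16 kg. Both sockets are alike.
- socket_b: The other wrench socket: 36 mm in diameter, 46 mm tall, standing upright. Origin: centre of its underside, z up.
- nut: Big brass hexagon nut lying flat: 41 mm across flats, 47 mm across corners, 22 mm high, with a 26 mm hole. Origin: centre of its underside, z up; x is square to a pair of flats (likewise every 60 degrees). About 0.15 kg.
- bearing: Ball bearing lying flat: steel ring 52 mm outside diameter, 26 mm bore, 15 mm high, black seals. Origin: centre of its underside, z up. About 0.13 kg.
- screwdriver: Bystander, to be left alone: red-handled screwdriver 190 mm long, handle about 30 mm thick, lying about along y among the parts. x along its length, handle to -x.
- wrench: Bystander, to be left alone: steel wrench 200 mm long lying about along y beyond the parts. x along its length.
- hammer: Bystander, to be left alone: hammer 300 mm long lying at the left of the bench. x along its length, handle to -x.
- tape: Bystander, to be left alone: yellow and black tape measure 62 x 34 x 58 mm standing at the far left, beyond the parts. Origin: centre of its underside.
Things that resemble listed ones, but are neither listed nor needed, are in the scene too. What is shaped like the socket_b but orange or red is not meant.

How it is judged:
On the way, in this order (a step that is already met when the one before it is completed fails the run):
1. both sockets stand upright and released in the stand's bottom tray, the nut and bearing still down on the bench (x of socket_a in the frame of stand between -0.09 and 0.09 m and y of socket_a in the frame of stand between -0.06 and 0.06 m and z of socket_a in the frame of stand between 0.003 and 0.01 m and angle between each of socket_a, socket_b's own z axis and vertical below 0.15 rad and x of socket_b in the frame of stand between -0.09 and 0.09 m and y of socket_b in the frame of stand between -0.06 and 0.06 m and z of socket_b in the frame of stand between 0.003 and 0.01 m and height (world z) of each of nut, bearing below 0.03 m and contact force between the fingers and socket_a below 0.1 N and contact force between the fingers and socket_b below 0.1 N), for 0.2 s.
2. the top tray, still empty, is seated on the stand's four posts and released, over the sockets (x of socket_a in the frame of stand between -0.09 and 0.09 m and y of socket_a in the frame of stand between -0.06 and 0.06 m and z of socket_a in the frame of stand between 0.003 and 0.01 m and angle between each of socket_a, socket_b's own z axis and vertical below 0.15 rad and x of socket_b in the frame of stand between -0.09 and 0.09 m and y of socket_b in the frame of stand between -0.06 and 0.06 m and z of socket_b in the frame of stand between 0.003 and 0.01 m and horizontal distance between tray and stand below 0.008 m and z of tray in the frame of stand between 0.071 and 0.079 m and angle between the x axis of tray and the x axis of stand, either way round below 0.09 rad and angle between tray's own z axis and vertical below 0.04 rad and height (world z) of each of nut, bearing below 0.03 m and contact force between the fingers and tray below 0.1 N), for 0.2 s.
3. nut and bearing lie flat in the seated top tray, one on each side of the bar, released (x of socket_a in the frame of stand between -0.09 and 0.09 m and y of socket_a in the frame of stand between -0.06 and 0.06 m and z of socket_a in the frame of stand between 0.003 and 0.01 m and angle between each of socket_a, socket_b, nut, bearing's own z axis and vertical below 0.15 rad and x of socket_b in the frame of stand between -0.09 and 0.09 m and y of socket_b in the frame of stand between -0.06 and 0.06 m and z of socket_b in the frame of stand between 0.003 and 0.01 m and horizontal distance between tray and stand below 0.008 m and z of tray in the frame of stand between 0.071 and 0.079 m and angle between the x axis of tray and the x axis of stand, either way round below 0.09 rad and angle between tray's own z axis and vertical below 0.04 rad and z of nut in the frame of tray between 0.002 and 0.009 m and z of bearing in the frame of tray between 0.002 and 0.009 m and (((x of nut in the frame of tray between -0.095 and 0.095 m and y of nut in the frame of tray between 0.012 and 0.08 m) and (x of bearing in the frame of tray between -0.095 and 0.095 m and y of bearing in the frame of tray between -0.08 and -0.012 m)) or ((x of nut in the frame of tray between -0.095 and 0.095 m and y of nut in the frame of tray between -0.08 and -0.012 m) and (x of bearing in the frame of tray between -0.095 and 0.095 m and y of bearing in the frame of tray between 0.012 and 0.08 m))) and contact force between the fingers and nut below 0.1 N and contact force between the fingers and bearing below 0.1 N), for 0.2 s.
At the end, for the whole second after the job is handed in: Sockets upright on the bottom tray floor; top tray within 8 mm and 0.09 rad (either way round) of the stand, level, down on the shoulders to 4 mm; nut and bearing flat on its floor, centres on opposite sides of the bar, 12 mm or more off its middle line; all released and at rest (all of step 3 and contact force between the fingers and socket_a below 0.1 N and contact force between the fingers and socket_b below 0.1 N and contact force between the fingers and tray below 0.1 N and linear speed of each of socket_a, socket_b, nut, bearing, tray below 0.02 m/s); the robot touches nothing.
It fails at once if the screwdriver is shifted by more than 30 mm (distance of screwdriver from where it was at the start of the episode above 0.03 m).
It fails at once if the wrench is shifted by more than 30 mm (distance of wrench from where it was at the start of the episode above 0.03 m).
It fails at once if the hammer is shifted by more than 30 mm (distance of hammer from where it was at the start of the episode above 0.03 m).
It fails at once if the tape measure is shifted by more than 30 mm (distance of tape from where it was at the start of the episode above 0.03 m).
It also fails if it takes over 144 s, if anything falls off the work surface, if the arm or the gripper's body presses on something with over 40 N, if the wrist force passes 120 N, or if a joint passes its speed limit or range.

## Working session

There is one attempt and no reset: what is moved stays moved. The work goes in short steps, Python scripts to look and compute and a tool call to move; the robot and the scene stay as the last step left them, time stands still between calls to the robot, and variables do not carry over. Pictures are saved under pics/ and viewed, at most 14 in all, crops included, and the job is handed in when it is done.

Besides the shell and the picture viewer there is one more tool, called by a JSON object that holds its "fn" and its "kwargs", one argument or row to a line. arm_command: Moves the arm, as the interface text tells. Its arguments: {"type":"object","properties":{"xyz":{"type":"array","items":{"type":"array","items":{"type":"number"}}},"spin":{"type":"array","items":{"type":"number"}},"jaw":{"type":"number"},"squeeze":{"type":"number"}},"required":["xyz","spin"]}

```bash
mkdir -p pics; cat > h.py <<'E'
from cell import *
import numpy as np, cv2
def shot(name, fn=None):
    c=read_camera(name)
    if fn: cv2.imwrite('pics/'+fn, c['img'][:,:,::-1])
    return c
def cloud(c):
    d=c['depth']; v,u=np.mgrid[0:480,0:640]
    P=np.stack([(u-c['cx'])/c['fx']*d, -(v-c['cy'])/c['fy']*d, -d],-1)
    T=c['world_from_camera']; return P@T[:3,:3].T+T[:3,3]
def ray(c,u,v,z):
    T=c['world_from_camera']; r=T[:3,:3]@np.array([(u-c['cx'])/c['fx'],-(v-c['cy'])/c['fy'],-1]); o=T[:3,3]
    return o+r*(z-o[2])/r[2]
E
python3 - <<'E'
from h import *
import pickle
for n in('top','scene'):
    c=shot(n,n+'0.png'); pickle.dump(c,open(n+'0.pkl','wb')); print(n,c['world_from_camera'].round(3).tolist(),c['fx'],c['cx'],c['cy'], [k for k in c])
print(observe())
E
```

```text
top [[-0.019, 0.993, -0.113, 0.458], [-1.0, -0.02, -0.003, 0.124], [-0.005, 0.113, 0.994, 1.344], [0.0, 0.0, 0.0, 1.0]] 540.3392704797172 325.23312918432083 242.4467181859174 ['img', 'depth', 'fx', 'fy', 'cx', 'cy', 'world_from_camera']
scene [[-0.787, -0.482, 0.385, 1.014], [0.617, -0.605, 0.503, 0.696], [-0.01, 0.634, 0.774, 0.892], [0.0, 0.0, 0.0, 1.0]] 501.75165005677684 320.8229272153666 238.64909094605525 ['img', 'depth', 'fx', 'fy', 'cx', 'cy', 'world_from_camera']
{'time': 0.1, 'qpos': array([ 1.15898315e+00,  3.42631762e-01,  1.52489853e+00, -5.66860262e-06,
        1.27542521e+00, -1.45993529e-01]), 'qvel': array([-0.00063132, -0.00037634, -0.00290486,  0.0006627 , -0.00022804,
        0.00032031]), 'joint_efforts': array([ 1.62307097e-03, -4.31997728e+01, -2.44696999e+01,  7.19710300e-02,
        5.25754457e-02, -5.60287765e-05]), 'tool_pos': array([0.13784472, 0.50645534, 0.40413337]), 'tool_rot': array([-3.14024351e+00, -1.92898141e-04,  2.87577453e+00]), 'contact_force': array([-1.24653562,  0.31214777, -0.06680162]), 'torque': array([-0.01617944, -0.03035256, -0.04545031]), 'grip_force': 0.0, 'opening': 0.09199657633625527}
```

View pics/top0.png

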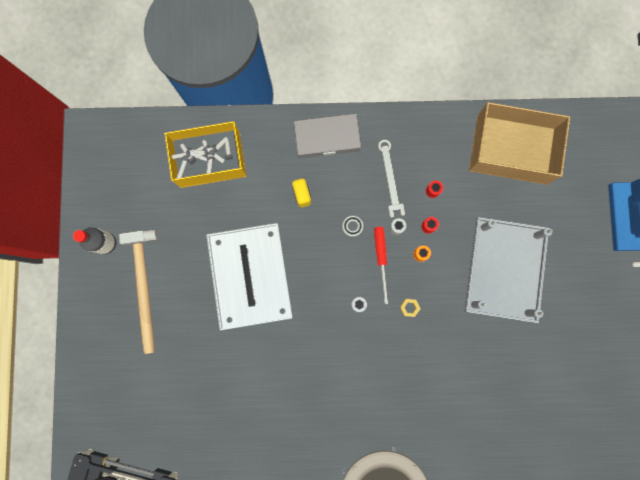

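View pics/scene0.png

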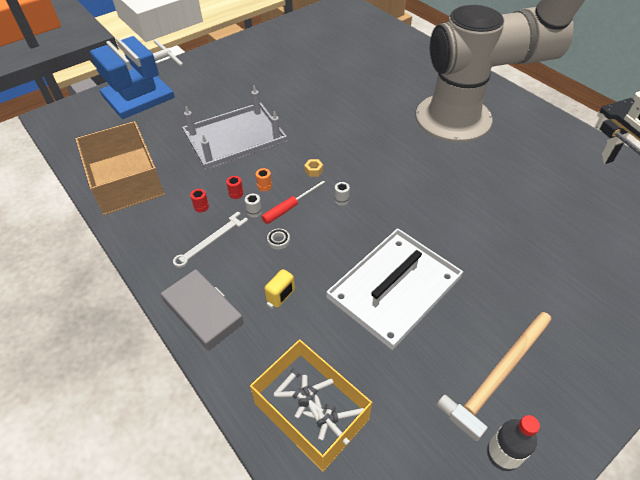

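```bash
cat > m.py <<'E'
from h import *
import pickle,sys
for n in('top','scene'):
    c=pickle.load(open(n+'0.pkl','rb')); W=cloud(c); img=c['img'].astype(int); z=W[...,2]
    print(n,'bench z',np.median(z[(np.hypot(W[...,0]-.3,W[...,1]-.05)<.03)]).round(4))
    hsv=cv2.cvtColor(c['img'],cv2.COLOR_RGB2HSV)
    xy=W[...,:2]
    reg=(W[...,0]>.15)&(W[...,0]<.75)&(W[...,1]>-.55)&(W[...,1]<.5)
    # blobs above the bench
    m=((z>.006)&(z<.12)&reg).astype(np.uint8)
    k,lab,st,_=cv2.connectedComponentsWithStats(m)
    for i in range(1,k):
        if st[i,4]<25: continue
        q=W[lab==i]; hi=np.percentile(q[:,2],95)
        t=q[q[:,2]>hi-.006][:,:2].astype(np.float32)
        (cx,cy),r=cv2.minEnclosingCircle(t)
        rect=cv2.minAreaRect(q[:,:2].astype(np.float32)*1000)
        print(i,st[i].tolist(),'hi',hi.round(3),'top circ',round(cx,4),round(cy,4),round(r,4),'mean',t.mean(0).round(4),'rect',np.round(rect[0],1),np.round(rect[1],1),round(rect[2],1), 'hsv',np.median(hsv[lab==i],0))
c=pickle.load(open('top0.pkl','rb'))
cr=c['img'][165:325,325:525,::-1]; cv2.imwrite('pics/crop0.png',cv2.resize(cr,None,fx=3.75,fy=3.75,interpolation=cv2.INTER_CUBIC))
E
python3 m.py
```

```text
top bench z -0.0005
1 [541, 175, 21, 10, 58] hi 0.089 top circ 0.7482 -0.4282 0.005 mean [ 0.7489 -0.4289] rect [ 748.8 -425.6] [19.9  2.5] 87.8 hsv [ 17. 122. 138.]
2 [293, 183, 18, 25, 334] hi 0.061 top circ 0.7265 0.1855 0.0255 mean [0.7279 0.1832] rect [727.4 182.6] [52.6 37. ] 12.9 hsv [ 26. 206. 250.]
3 [426, 182, 17, 16, 214] hi 0.049 top circ 0.735 -0.1447 0.018 mean [ 0.7347 -0.1445] rect [ 733.6 -143.9] [31.6 34.8] 1.9 hsv [  1. 188. 171.]
11 [389, 186, 16, 32, 150] hi 0.012 top circ 0.7103 -0.0468 0.0402 mean [ 0.7073 -0.0488] rect [711.5 -50.2] [78.2 36.1] 5.1 hsv [ 46.  12. 218.]
128 [343, 215, 21, 22, 256] hi 0.019 top circ 0.65 0.0595 0.0252 mean [0.6509 0.0583] rect [650.2  59.5] [51.4 49.5] 27.3 hsv [ 51.  13. 164.]
140 [422, 217, 17, 17, 215] hi 0.05 top circ 0.6456 -0.1287 0.0178 mean [ 0.6464 -0.1293] rect [ 647.7 -131.1] [37.8 37.9] 6.7 hsv [  1. 187. 177.]
141 [465, 217, 87, 106, 4135] hi 0.071 top circ 0.5342 -0.3168 0.127 mean [ 0.5306 -0.3163] rect [ 536.  -320.3] [185.3 241.3] 80.3 hsv [ 86.  11. 189.]
146 [390, 218, 16, 17, 209] hi 0.049 top circ 0.6442 -0.
[... 3774 characters left out ...]
11, 17, 48] hi 0.009 top circ 0.4712 0.354 0.0217 mean [0.4726 0.3524] rect [473.3 350.5] [43.1 18.7] 31.4 hsv [ 75.   2. 251.]
178 [353, 291, 11, 13, 38] hi 0.009 top circ 0.6084 0.2921 0.0165 mean [0.6099 0.2919] rect [608.4 293.3] [32.3 18.5] 10.1 hsv [ 75.   1. 252.]
189 [412, 293, 14, 10, 35] hi 0.009 top circ 0.5128 0.373 0.0146 mean [0.5148 0.3731] rect [514.7 372.1] [22.8 22. ] 65.6 hsv [ 75.   2. 252.]
229 [382, 307, 11, 11, 37] hi 0.008 top circ 0.5858 0.3574 0.0126 mean [0.5876 0.3573] rect [588.3 356.6] [22.8 18.1] 77.4 hsv [ 75.   2. 253.]
271 [390, 320, 16, 11, 31] hi 0.008 top circ 0.5895 0.3907 0.018 mean [0.59   0.3892] rect [589.4 390.8] [35.7 12.4] 1.0 hsv [ 75.   2. 253.]
```

View pics/crop0.png

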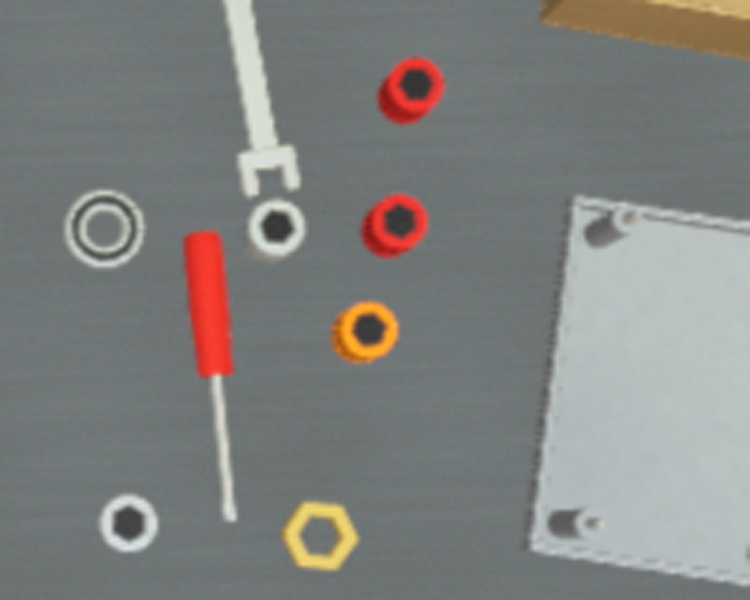

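Candidates for the sockets in the top image are grey (359,304) and (399,226), red (435,188) and (431,225), and orange (423,253). The two grey ones fit: they are plain steel and measure 46 mm tall and 36 mm across. The crop confirms this. The brass hexagon is at (410,308), the bearing at (353,226), the tray at (249,277) and the stand at (510,270).

```bash
cat > m2.py <<'E'
from h import *
import pickle
for n in('top','scene'):
    c=pickle.load(open(n+'0.pkl','rb')); W=cloud(c); z=W[...,2]; hsv=cv2.cvtColor(c['img'],cv2.COLOR_RGB2HSV)
    near=(np.hypot(W[...,0]-.535,W[...,1]+.318)<.17)
    m=(near&(z>.066)&(z<.079)).astype(np.uint8)
    k,l,st,_=cv2.connectedComponentsWithStats(cv2.dilate(m,np.ones((3,3),np.uint8)))
    S=[]
    for i in range(1,k):
        q=W[(l==i)&(m>0)]; print(n,'post',len(q),q.mean(0).round(4)); 
    # stand walls
    w=(near&(z>.017)&(z<.027)); r=cv2.minAreaRect((W[w][:,:2]*1000).astype(np.float32)); print('walls',np.round(r[0],1),np.round(r[1],1),round(r[2],2),w.sum())
    f=(near&(z>.003)&(z<.010)); r=cv2.minAreaRect((W[f][:,:2]*1000).astype(np.float32)); print('floor',np.round(r[0],1),np.round(r[1],1),round(r[2],2))
    b=(np.hypot(W[...,0]-.531,W[...,1]-.316)<.1)&(z>.05)&(z<.06); r=cv2.minAreaRect((W[b][:,:2]*1000).astype(np.float32)); print('bar',np.round(r[0],1),np.round(r[1],1),round(r[2],2),W[b].mean(0).round(4))
    t=(np.hypot(W[...,0]-.531,W[...,1]-.316)<.16)&(z>.017)&(z<.027); r=cv2.minAreaRect((W[t][:,:2]*1000).astype(np.float32)); print('trayrim',np.round(r[0],1),np.round(r[1],1),round(r[2],2))
    # tray holes: dark blobs
    d=((hsv[...,2]<130)&(z<.03)&(np.abs((W[...,0]-.531)*.99+(W[...,1]-.316)*.143)<.110)&(np.abs((W[...,1]-.316)*.99-(W[...,0]-.531)*.143)<.08)).astype(np.uint8)
    k,l,st,ce=cv2.connectedComponentsWithStats(d)
    for i in range(1,k):
        if 8<st[i,4]<200: print(n,'hole',st[i,4],ce[i].round(1),ray(c,*ce[i],.003).round(4))
    y=((hsv[...,0]>15)&(hsv[...,0]<32)&(hsv[...,1]>80)&(np.hypot(W[...,0]-.446,W[...,1]+.074)<.035)&(z>.017)).astype(np.uint8)
    q=(W[y>0][:,:2]*1000).astype(np.float32); h=cv2.convexHull(q)[:,0]; cc=h.mean(0)
    a=np.degrees(np.arctan2(*(h-cc).T[::-1]));r=np.hypot(*(h-cc).T); print('nut',cc,[(int(x),int(v)) for x,v in zip(a,r)])
E
python3 m2.py
```

```text
top post 44 [ 0.6399 -0.267   0.0741]
top post 46 [ 0.6176 -0.3963  0.0737]
top post 47 [ 0.4497 -0.2336  0.074 ]
top post 51 [ 0.4267 -0.3629  0.0737]
walls [ 534.6 -317. ] [178.9 236.7] 80.14 834
floor [ 536.2 -319.3] [335.1 334.9] 34.63
bar [530.5 316. ] [149.7  16.8] 7.8 [0.5298 0.3159 0.0551]
trayrim [530.4 316.5] [236.  177.2] 8.26
top hole 10 [270.  233.8] [0.6351 0.2658 0.003 ]
top hole 9 [218. 242.] [0.617 0.396 0.003]
top hole 12 [282.  310.5] [0.444  0.2376 0.003 ]
top hole 12 [229.  319.5] [0.4245 0.3683 0.003 ]
nut [444.1986 -75.7624] [(23, 24), (33, 23), (76, 23), (82, 22), (116, 20), (130, 21), (145, 20), (-177, 19), (-168, 19), (-157, 20), (-137, 19), (-112, 19), (-97, 20), (-84, 21), (-70, 20), (-36, 23), (0, 21), (11, 22)]
scene post 37 [ 0.4295 -0.3618  0.0727]
scene post 41 [ 0.6195 -0.394   0.0734]
scene post 42 [ 0.4522 -0.2314  0.0728]
scene post 43 [ 0.6421 -0.2638  0.0733]
walls [ 534.1 -316.8] [187.5 237.2] 79.46 720
floor [ 533.5 -323. ] [333.4 329.3] 3.23
bar [530.5 317.9] [150.6  17.9] 8.36 [0.5336 0.3188 0.0555]
trayrim [529.6 317. ] [240.5 177.8] 8.39
scene hole 16 [398.  243.5] [0.4435 0.2383 0.003 ]
scene hole 21 [396. 280.] [0.5163 0.3084 0.003 ]
scene hole 17 [446.9 276.4] [0.4244 0.3697 0.003 ]
scene hole 21 [340.8 296.3] [0.6352 0.2666 0.003 ]
scene hole 18 [376.1 302.6] [0.5877 0.3239 0.003 ]
scene hole 26 [390.3 335. ] [0.6161 0.3972 0.003 ]
nut [443.71756 -74.69608] [(20, 26), (55, 23), (79, 24), (100, 22), (135, 21), (140, 21), (-160, 20), (-145, 20), (-123, 20), (-96, 22), (-87, 22), (-32, 24), (-24, 24)]
```

{"fn": "arm_command", "kwargs": {
  "xyz": [
    [22.7, -32.6, -5],
    [22.7, -32.6, -5],
    [22.7, -32.6, -5],
    [22.7, -32.6, -5],
    [22.7, -32.6, -5],
    [22.7, -32.6, -5],
    [22.7, -32.6, -5],
    [22.7, -32.6, -5],
    [22.7, -32.6, -5],
    [22.7, -32.6, -5],
    [22.7, -32.6, -5],
    [22.7, -32.6, -5],
    [22.7, -32.6, -5],
    [22.7, -32.6, -5],
    [0, 0, 0],
    [0, 0, 0]
  ],
  "spin": [-5.34, -5.34, -5.34, -5.34, -5.34, -5.34, -5.34, -5.34, -5.34, -5.34, -5.34, -5.34, -5.34, -5.34, 0, 0],
  "jaw": 0.4,
  "squeeze": 20
}}

```text
time: 1.7
tool_pos: [0.4556, 0.0497, 0.3342]
tool_rot: [-3.14, -0.0, 1.57]
contact_force: [-0.4, 0.2, 0.3]
opening: 0.0642
grip_force: 0.0
```

{"fn": "arm_command", "kwargs": {
  "xyz": [
    [0, 0, -35],
    [0, 0, -35],
    [0, 0, -35],
    [0, 0, -24],
    [0, 0, -10],
    [0, 0, 0]
  ],
  "spin": [0, 0, 0, 0, 0, 0]
}}

```text
time: 2.3
tool_pos: [0.455, 0.0511, 0.1951]
tool_rot: [-3.139, -0.0, 1.573]
contact_force: [-0.1, 0.2, 0.5]
opening: 0.0642
grip_force: 0.0
```

{"fn": "arm_command", "kwargs": {
  "xyz": [
    [0, 0, 0],
    [0, 0, 0],
    [0, 0, 0],
    [0, 0, 0],
    [0, 0, 0]
  ],
  "spin": [0, 0, 0, 0, 0],
  "jaw": -1
}}

```text
time: 2.8
tool_pos: [0.4558, 0.0501, 0.1964]
tool_rot: [3.14, 0.0, 1.571]
contact_force: [-1.5, 0.1, 5.1]
opening: 0.0346
grip_force: 20.0
```

{"fn": "arm_command", "kwargs": {
  "xyz": [
    [0, 0, 40],
    [0, 0, 45],
    [0, 0, 45],
    [2.9, -35.7, 0],
    [2.9, -35.7, 0],
    [2.9, -35.7, 0],
    [2.9, -35.7, 0],
    [2.9, -35.7, 0],
    [2.9, -35.7, 0],
    [2.9, -35.7, 0],
    [2.9, -35.7, 0],
    [2.9, -35.7, 0],
    [2.9, -35.7, 0],
    [0, 0, 0],
    [0, 0, 0]
  ],
  "spin": [0, 0, 0, -0.98, -0.98, -0.98, -0.98, -0.98, -0.98, -0.98, -0.98, -0.98, -0.98, 0, 0]
}}

```text
time: 4.3
tool_pos: [0.4843, -0.3073, 0.3251]
tool_rot: [-3.14, -0.001, 1.398]
contact_force: [-0.1, 0.5, -1.0]
opening: 0.0342
grip_force: 20.0
```

{"fn": "arm_command", "kwargs": {
  "xyz": [
    [0, 0, -30],
    [0, 0, -30],
    [0, 0, -30],
    [0, 0, -20],
    [0, 0, -8],
    [0, 0, -4],
    [0, 0, 0],
    [0, 0, 0]
  ],
  "spin": [0, 0, 0, 0, 0, 0, 0, 0]
}}

```text
time: 5.1
tool_pos: [0.4851, -0.3069, 0.2049]
tool_rot: [3.14, 0.001, 1.4]
contact_force: [-0.7, -0.7, -0.8]
opening: 0.0341
grip_force: 20.0
```

{"fn": "arm_command", "kwargs": {
  "xyz": [
    [0, 0, -1.5],
    [0, 0, 0],
    [0, 0, 0]
  ],
  "spin": [0, 0, 0]
}}

```text
time: 5.4
tool_pos: [0.4847, -0.3069, 0.2026]
tool_rot: [3.141, 0.0, 1.4]
contact_force: [-0.4, 0.3, -1.7]
opening: 0.0342
grip_force: 20.0
```

{"fn": "arm_command", "kwargs": {
  "xyz": [
    [0, 0, -0.5],
    [0, 0, 0],
    [0, 0, 0],
    [0, 0, 0],
    [0, 0, 20],
    [0, 0, 40],
    [0, 0, 40],
    [0, 0, 30],
    [19.9, 32, 0],
    [19.9, 32, 0],
    [19.9, 32, 0],
    [19.9, 32, 0],
    [19.9, 32, 0],
    [19.9, 32, 0],
    [20, 32.1, 0],
    [20, 32.1, 0],
    [0, 0, 0],
    [0, 0, 0]
  ],
  "spin": [0, 0, 0, 0, 0, 0, 0, 0, 1.23, 1.23, 1.23, 1.23, 1.23, 1.23, 1.22, 1.22, 0, 0],
  "jaw": 0.3
}}

```text
time: 7.2
tool_pos: [0.6442, -0.0498, 0.3313]
tool_rot: [-3.141, 0.0, 1.573]
contact_force: [-0.3, -0.0, -1.1]
opening: 0.0597
grip_force: 0.0
```

```bash
python3 - <<'E'
from h import *
c=shot('wrist','w1.png'); print(c['world_from_camera'].round(3).tolist()); s=observe(); print(s['tool_pos'],s['tool_rot'])
W=cloud(c); z=W[...,2]
for zz in(.046,.012,.028):
    m=((abs(z-zz)<.006)).astype(np.uint8); k,l,st,ce=cv2.connectedComponentsWithStats(m)
    for i in range(1,k):
        if st[i,4]>150:
            q=W[l==i]; print(zz,st[i].tolist(),q.mean(0).round(4),np.round(cv2.minEnclosingCircle(q[:,:2].astype(np.float32))[1],4),q.min(0).round(3),q.max(0).round(3))
E
```

```text
[[1.0, -0.003, 0.001, 0.642], [0.003, 0.956, 0.292, 0.03], [-0.002, -0.292, 0.956, 0.312], [0.0, 0.0, 0.0, 1.0]]
[ 0.64384562 -0.05076886  0.33145424] [-3.14085733e+00  3.26561429e-04  1.57164439e+00]
0.046 [302, 216, 42, 43, 1416] [ 0.6424 -0.0474  0.0467] 0.0181 [ 0.625 -0.066  0.04 ] [ 0.66  -0.031  0.049]
0.046 [305, 302, 40, 24, 774] [ 0.6443 -0.1201  0.0463] 0.0181 [ 0.627 -0.131  0.04 ] [ 0.662 -0.11   0.049]
0.012 [552, 0, 20, 132, 1123] [0.8367 0.0832 0.0119] 0.0494 [0.829 0.038 0.006] [0.845 0.135 0.018]
0.012 [299, 65, 62, 68, 2500] [0.6481 0.0622 0.0157] 0.026 [0.623 0.036 0.006] [0.673 0.088 0.018]
0.012 [112, 183, 104, 14, 689] [ 0.5011 -0.0124  0.0161] 0.0466 [ 0.454 -0.019  0.013] [ 0.547 -0.007  0.018]
0.012 [351, 185, 219, 64, 4084] [ 0.7662 -0.037   0.0078] 0.1006 [ 0.669 -0.07   0.006] [ 0.869 -0.009  0.011]
0.012 [108, 227, 32, 41, 352] [ 0.4593 -0.065   0.0121] 0.0205 [ 0.445 -0.087  0.006] [ 0.466 -0.049  0.018]
0.012 [95, 242, 26, 27, 265] [ 0.4333 -0.0777  0.012 ] 0.0136 [ 0.429 -0.088  0.006] [ 0.448 -0.064  0.018]
0.012 [237, 265, 36, 24, 177] [ 0.5806 -0.092   0.0128] 0.0177 [ 0.56  -0.108  0.006] [ 0.593 -0.087  0.018]
0.012 [307, 286, 36, 18, 179] [ 0.6446 -0.1133  0.0127] 0.0174 [ 0.627 -0.124  0.006] [ 0.662 -0.109  0.018]
0.028 [564, 0, 52, 132, 1873] [0.8368 0.0863 0.0288] 0.0501 [0.828 0.037 0.022] [0.874 0.13  0.034]
0.028 [215, 168, 110, 29, 2338] [ 0.5982 -0.0054  0.025 ] 0.0475 [ 0.55  -0.017  0.022] [0.644 0.007 0.028]
0.028 [83, 232, 48, 48, 936] [ 0.4437 -0.0722  0.0231] 0.0236 [ 0.422 -0.096  0.022] [ 0.466 -0.05   0.026]
0.028 [234, 271, 36, 25, 191] [ 0.5806 -0.0921  0.0279] 0.017 [ 0.562 -0.107  0.022] [ 0.592 -0.087  0.034]
0.028 [306, 293, 37, 20, 209] [ 0.6439 -0.1135  0.0282] 0.0176 [ 0.627 -0.127  0.022] [ 0.661 -0.109  0.034]
```

View pics/w1.png

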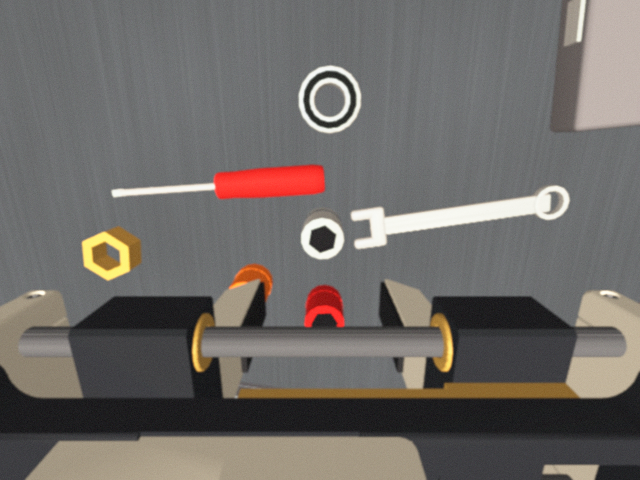

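The wrist view shows the grey socket at (322,238), with clear room beside it. The wrench jaws start 7 mm beyond it and are about 10 mm high, so I'll keep the fingertips about 20 mm up.

{"fn": "arm_command", "kwargs": {
  "xyz": [
    [-0.5, 0.5, -40],
    [0, 0, -40],
    [0, 0, -33],
    [0, 0, -15],
    [0, 0, -5],
    [0, 0, 0]
  ],
  "spin": [0, 0, 0, 0, 0, 0]
}}

```text
time: 7.85
tool_pos: [0.6438, -0.0508, 0.1993]
tool_rot: [3.141, 0.0, 1.57]
contact_force: [0.4, 0.3, 0.6]
opening: 0.0595
grip_force: 0.0
```

{"fn": "arm_command", "kwargs": {
  "xyz": [
    [0, 0, 0],
    [0, 0, 0],
    [0, 0, 0],
    [0, 0, 0],
    [0, 0, 0]
  ],
  "spin": [0, 0, 0, 0, 0],
  "jaw": -1
}}

```text
time: 8.35
tool_pos: [0.6438, -0.0501, 0.1997]
tool_rot: [3.14, 0.0, 1.571]
contact_force: [-1.3, 0.4, 4.8]
opening: 0.0342
grip_force: 20.0
```

{"fn": "arm_command", "kwargs": {
  "xyz": [
    [0, 0, 30],
    [0, 0, 50],
    [0, 0, 50],
    [-8.6, -39.1, 0],
    [-8.6, -39.1, 0],
    [-8.6, -39.1, 0],
    [-8.6, -39.1, 0],
    [-8.6, -39.1, 0],
    [-8.6, -39.1, 0],
    [-8.6, -39.1, 0],
    [0, 0, 0],
    [0, 0, 0],
    [0, 0, -30],
    [0, 0, -35],
    [0, 0, -30],
    [0, 0, -20],
    [0, 0, -6],
    [0, 0, -2.5],
    [0, 0, 0],
    [0, 0, 0]
  ],
  "spin": [0, 0, 0, -1.4, -1.4, -1.4, -1.4, -1.4, -1.4, -1.4, 0, 0, 0, 0, 0, 0, 0, 0, 0, 0]
}}

```text
time: 10.35
tool_pos: [0.584, -0.3232, 0.2061]
tool_rot: [3.14, 0.001, 1.401]
contact_force: [0.2, -0.2, -1.3]
opening: 0.0344
grip_force: 20.0
```

{"fn": "arm_command", "kwargs": {
  "xyz": [
    [0, 0, -0.5],
    [0, 0, 0],
    [0, 0, 0],
    [0, 0, 0],
    [0, 0, 20],
    [0, 0, 50],
    [0, 0, 50],
    [0, 0, 20],
    [0, 0, 0]
  ],
  "spin": [0, 0, 0, 0, 0, 0, 0, 0, 0],
  "jaw": 0.3
}}

```text
time: 11.25
tool_pos: [0.5838, -0.3242, 0.3496]
tool_rot: [3.134, 0.004, 1.4]
contact_force: [0.9, -1.1, -0.7]
opening: 0.0595
grip_force: 0.0
```

```bash
python3 - <<'E'
from h import *
c=shot('top','t1.png'); W=cloud(c); z=W[...,2]
S=np.array([.534,-.315]); a=np.radians(-9.8); R=np.array([[np.cos(a),-np.sin(a)],[np.sin(a),np.cos(a)]])
L=(W[...,:2]-S)@R
m=((abs(L[...,0])<.085)&(abs(L[...,1])<.05)&(z>.02)&(z<.075)).astype(np.uint8)
k,l,st,ce=cv2.connectedComponentsWithStats(m)
for i in range(1,k):
    if st[i,4]>30: print(st[i].tolist(),L[l==i].mean(0).round(4),np.percentile(z[l==i],[5,95]).round(4))
E
```

```text
[502, 240, 20, 16, 229] [0.0502 0.003 ] [0.0268 0.0558]
[497, 282, 20, 15, 240] [-0.0499  0.0031] [0.0244 0.0556]
```

{"fn": "arm_command", "kwargs": {
  "xyz": [
    [-3.8, 45.75, 0],
    [-3.8, 45.75, 0],
    [-3.8, 45.75, 0],
    [-3.8, 45.75, 0],
    [-3.8, 45.75, 0],
    [-3.8, 45.75, 0],
    [-3.8, 45.75, 0],
    [-3.8, 45.75, 0],
    [-3.8, 45.75, 0],
    [-3.8, 45.75, 0],
    [-3.8, 45.75, 0],
    [-3.8, 45.75, 0],
    [-3.8, 45.75, 0],
    [-3.9, 45.75, 0],
    [0, 0, 0],
    [0, 0, 0]
  ],
  "spin": [-5.14, -5.14, -5.14, -5.14, -5.14, -5.14, -5.14, -5.14, -5.14, -5.14, -5.14, -5.14, -5.14, -5.08, 0, 0],
  "jaw": 0
}}

```text
time: 12.9
tool_pos: [0.5294, 0.3174, 0.3424]
tool_rot: [3.14, 0.004, 0.149]
contact_force: [-0.6, -0.7, -0.3]
opening: 0.0463
grip_force: 0.0
```

```bash
python3 - <<'E'
from h import *
c=shot('wrist'); W=cloud(c); z=W[...,2]
b=(np.hypot(W[...,0]-.531,W[...,1]-.316)<.1)&(z>.05)&(z<.06); r=cv2.minAreaRect((W[b][:,:2]*1000).astype(np.float32)); print('bar',np.round(r[0],1),np.round(r[1],1),round(r[2],2))
s=observe(); print(s['tool_pos'],s['tool_rot'])
E
```

```text
bar [527.8 318.4] [149.4  16. ] 8.44
[0.52981842 0.31626965 0.34290598] [3.14010654 0.00316207 0.14681189]
```

{"fn": "arm_command", "kwargs": {
  "xyz": [
    [0, 0, -40],
    [0, 0, -40],
    [0, 0, -34],
    [0, 0, -15],
    [0, 0, -5],
    [0, 0, 0],
    [0, 0, 0]
  ],
  "spin": [0, 0, 0, 0, 0, 0, 0]
}}

```text
time: 13.65
tool_pos: [0.5307, 0.3161, 0.2118]
tool_rot: [-3.141, -0.002, 0.145]
contact_force: [0.3, 0.6, 0.2]
opening: 0.0459
grip_force: 0.0
```

{"fn": "arm_command", "kwargs": {
  "xyz": [
    [0, 0, 0],
    [0, 0, 0],
    [0, 0, 0],
    [0, 0, 0],
    [0, 0, 0],
    [0, 0, 0]
  ],
  "spin": [0, 0, 0, 0, 0, 0],
  "jaw": -1,
  "squeeze": 40
}}

```text
time: 14.25
tool_pos: [0.5301, 0.317, 0.2111]
tool_rot: [-3.141, -0.001, 0.146]
contact_force: [-1.3, 2.1, 3.3]
opening: 0.0153
grip_force: 40.0
```

{"fn": "arm_command", "kwargs": {
  "xyz": [
    [0, 0, 10],
    [0, 0, 20],
    [0, 0, 30],
    [0, 0, 30],
    [0, 0, 30],
    [0, 0, 20],
    [0, 0, 0]
  ],
  "spin": [0, 0, 0, 0, 0, 0, 0]
}}

```text
time: 14.95
tool_pos: [0.5304, 0.3166, 0.3537]
tool_rot: [-3.141, -0.005, 0.145]
contact_force: [0.8, 0.3, -5.0]
opening: 0.0154
grip_force: 40.0
```

{"fn": "arm_command", "kwargs": {
  "xyz": [
    [0.2, -20, 0],
    [0.3, -37, 0],
    [0.3, -37, 0],
    [0.3, -37, 0],
    [0.3, -37, 0],
    [0.3, -37, 0],
    [0.3, -37, 0],
    [0.3, -37, 0],
    [0.3, -37, 0],
    [0.3, -37, 0],
    [0.3, -37, 0],
    [0.3, -37, 0],
    [0.3, -37, 0],
    [0.3, -37, 0],
    [0.2, -37, 0],
    [0.1, -37, 0],
    [0.1, -37, 0],
    [0, -20, 0],
    [0, 0, 0],
    [0, 0, 0]
  ],
  "spin": [-0.5, -1.1, -1.1, -1.1, -1.1, -1.1, -1.1, -1.1, -1.1, -1.1, -1.1, -1.1, -1.1, -1.1, -1.1, -1.1, -1.1, 0, 0, 0]
}}

```text
time: 16.95
tool_pos: [0.534, -0.3154, 0.3486]
tool_rot: [-3.139, 0.004, -0.172]
contact_force: [0.2, -0.0, -5.5]
opening: 0.0158
grip_force: 40.0
```

```bash
cat > m3.py <<'E'
from h import *
s=observe(); print(s['tool_pos'].round(4),s['tool_rot'].round(3),s['contact_force'].round(1))
for n in('top','scene'):
    c=shot(n,n+'2.png'); W=cloud(c); z=W[...,2]
    near=np.hypot(W[...,0]-.535,W[...,1]+.316)<.17
    f=near&(z>s['tool_pos'][2]-.211-.012)&(z<s['tool_pos'][2]-.211+.013)
    q=W[f]; A=np.c_[q[:,:2],np.ones(len(q))]; p=np.linalg.lstsq(A,q[:,2],rcond=None)[0]
    print(n,'plane slope',p[:2].round(4),'z',(p@[.535,-.316,1]).round(4),len(q))
    t=near&(z>s['tool_pos'][2]-.211-.012)&(z<s['tool_pos'][2]-.211+.028)
    h=cv2.morphologyEx(t.astype(np.uint8),cv2.MORPH_OPEN,np.ones((3,3)))>0
    r=cv2.minAreaRect((W[h][:,:2]*1000).astype(np.float32)); print(n,'outer',np.round(r[0],1),np.round(r[1],1),round(r[2],2))
E
python3 m3.py
```

```text
[ 0.534  -0.3154  0.3486] [-3.139  0.004 -0.172] [ 0.2 -0.  -5.5]
top plane slope [-0.0018  0.0038] z 0.1423 3529
top outer [ 534.2 -316. ] [178.5 236.4] 80.44
scene plane slope [-0.0059 -0.0021] z 0.1441 2624
scene outer [ 534.1 -314.9] [187.6 237.4] 80.16
```

View pics/scene2.png

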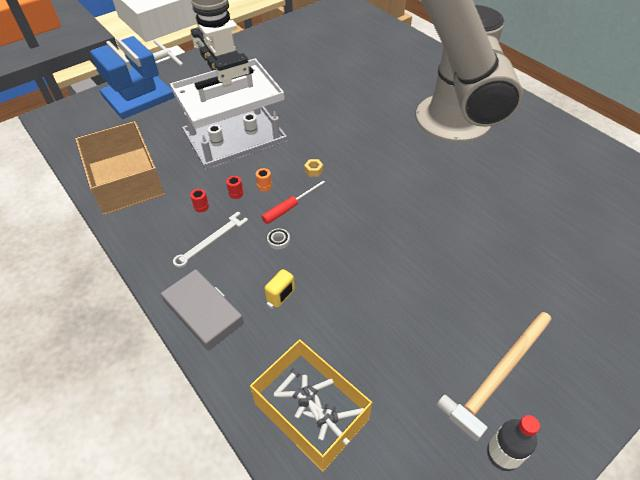

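Image: the tray hangs level over the stand at (228,95), with both sockets upright below it at (215,133) and (250,121). The outlines agree to within 2 mm, so I'll shift about 1 mm in -y and lower.

{"fn": "arm_command", "kwargs": {
  "xyz": [
    [0, -1.2, -15],
    [0, 0, -15],
    [0, 0, -8],
    [0, 0, -4],
    [0, 0, -4],
    [0, 0, -4],
    [0, 0, -3],
    [0, 0, 0],
    [0, 0, 0]
  ],
  "spin": [0, 0, 0, 0, 0, 0, 0, 0, 0]
}}

```text
time: 17.95
tool_pos: [0.5346, -0.3166, 0.2979]
tool_rot: [3.141, -0.0, -0.171]
contact_force: [0.1, -0.8, -5.7]
opening: 0.0156
grip_force: 40.0
```

{"fn": "arm_command", "kwargs": {
  "xyz": [
    [0, 0, -3],
    [0, 0, -3],
    [0, 0, -2],
    [0, 0, 0],
    [0, 0, 0]
  ],
  "spin": [0, 0, 0, 0, 0]
}}

```text
time: 18.45
tool_pos: [0.5346, -0.3166, 0.2897]
tool_rot: [3.142, 0.0, -0.171]
contact_force: [-1.2, -0.0, -5.0]
opening: 0.0153
grip_force: 40.0
```

{"fn": "arm_command", "kwargs": {
  "xyz": [
    [0, 0, -1.5],
    [0, 0, -1.5],
    [0, 0, -0.5],
    [0, 0, 0],
    [0, 0, 0]
  ],
  "spin": [0, 0, 0, 0, 0]
}}

```text
time: 18.95
tool_pos: [0.5346, -0.3165, 0.2862]
tool_rot: [3.141, -0.0, -0.17]
contact_force: [-0.2, -0.4, -6.4]
opening: 0.0157
grip_force: 40.0
```

```bash
python3 m3.py
```

```text
[ 0.5346 -0.3165  0.2862] [ 3.141 -0.    -0.17 ] [-0.2 -0.4 -6.4]
top plane slope [0.0012 0.0004] z 0.0799 3214
top outer [ 536.8 -309.8] [161.6 236.9] 80.2
scene plane slope [-0.0023 -0.0038] z 0.0813 2567
scene outer [ 535.  -316.7] [186.5 237.9] 80.17
```

View pics/scene2.png

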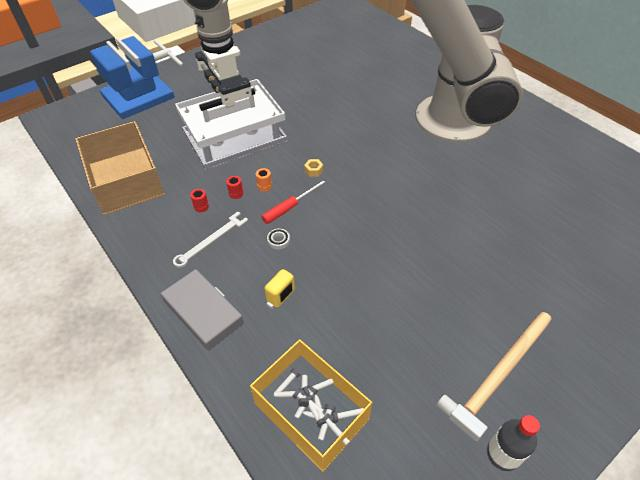

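Pins show through the corner holes and the tray is level about 1 mm above the shoulders. I'll ease it down until the load comes off the arm.

{"fn": "arm_command", "kwargs": {
  "xyz": [
    [0, 0, -0.8],
    [0, 0, -0.7],
    [0, 0, 0],
    [0, 0, 0]
  ],
  "spin": [0, 0, 0, 0]
}}

```text
time: 19.45
tool_pos: [0.5345, -0.3165, 0.2861]
tool_rot: [3.141, -0.001, -0.17]
contact_force: [-3.2, 2.7, 5.7]
opening: 0.0152
grip_force: 40.0
```

{"fn": "arm_command", "kwargs": {
  "xyz": [
    [0, 0, 0],
    [0, 0, 0],
    [0, 0, 0],
    [0, 0, 0],
    [0, 0, 20],
    [0, 0, 40],
    [0, 0, 40],
    [0, 0, 0]
  ],
  "spin": [0, 0, 0, 0, 0, 0, 0, 0],
  "jaw": -0.1
}}

```text
time: 20.25
tool_pos: [0.5354, -0.317, 0.3911]
tool_rot: [3.136, -0.01, -0.17]
contact_force: [0.3, -0.7, 0.3]
opening: 0.0416
grip_force: 0.0
```

{"fn": "arm_command", "kwargs": {
  "xyz": [
    [-7.4, 20.2, 0],
    [-7.4, 20.2, 0],
    [-7.4, 20.2, 0],
    [-7.4, 20.2, 0],
    [-7.4, 20.2, 0],
    [-7.4, 20.2, 0],
    [-7.4, 20.2, 0],
    [-7.4, 20.2, 0],
    [-7.4, 20.2, 0],
    [-7.4, 20.2, 0],
    [-7.4, 20.2, 0],
    [-7.1, 20, 0],
    [0, 0, 0],
    [0, 0, 0]
  ],
  "spin": [8.3, 8.3, 8.3, 8.3, 8.3, 8.3, 8.3, 8.3, 8.3, 8.3, 8.3, 8.3, 0, 0],
  "jaw": 0.6,
  "squeeze": 20
}}

```text
time: 21.65
tool_pos: [0.4462, -0.0744, 0.3847]
tool_rot: [3.141, 0.001, 1.566]
contact_force: [-0.2, 0.6, 0.8]
opening: 0.0735
grip_force: 0.0
```

```bash
python3 m3.py; python3 - <<'E'
from h import *
c=shot('wrist','w3.png'); W=cloud(c); z=W[...,2]
m=(np.hypot(W[...,0]-.445,W[...,1]+.073)<.035)&(z>.018)
q=(W[m][:,:2]*1000).astype(np.float32); h=cv2.convexHull(q); print('circ',cv2.minEnclosingCircle(q),len(q))
p=cv2.approxPolyDP(h,4,True)[:,0]; print(p.round(1).tolist()); e=np.roll(p,-1,0)-p
print([(round(float(np.hypot(*x)),1),round(float(np.degrees(np.arctan2(x[1],x[0]))),1)) for x in e])
E
```

```text
[ 0.4462 -0.0744  0.3847] [3.141e+00 1.000e-03 1.566e+00] [-0.2  0.6  0.8]
top plane slope [0. 0.] z 0.0 0
top outer [0. 0.] [0. 0.] 0.0
scene plane slope [0. 0.] z 0.0 0
scene outer [0. 0.] [0. 0.] 0.0
circ ((445.7720642089844, -64.6290512084961), 31.254783630371094) 29533
[[476.1000061035156, -57.0], [463.20001220703125, -43.20000076293945], [426.70001220703125, -43.20000076293945], [417.3999938964844, -51.5], [422.29998779296875, -82.4000015258789], [441.29998779296875, -95.5999984741211], [461.5, -87.0999984741211]]
[(18.9, 132.9), (36.6, 180.0), (12.4, -138.2), (31.3, -81.0), (23.1, -34.9), (22.0, 22.8), (33.4, 64.1)]
```

View pics/top2.png

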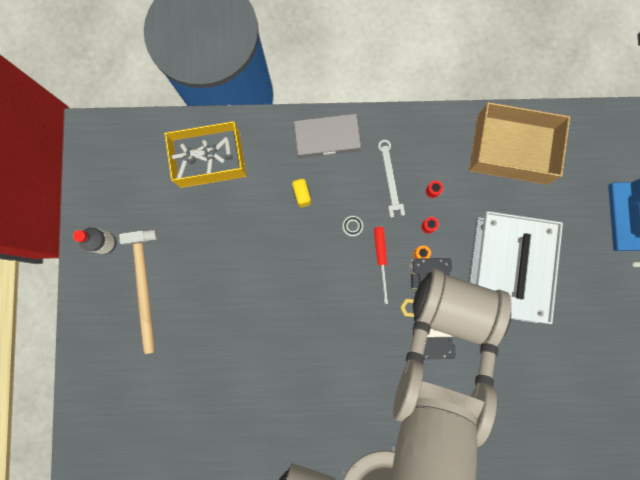

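View pics/w3.png

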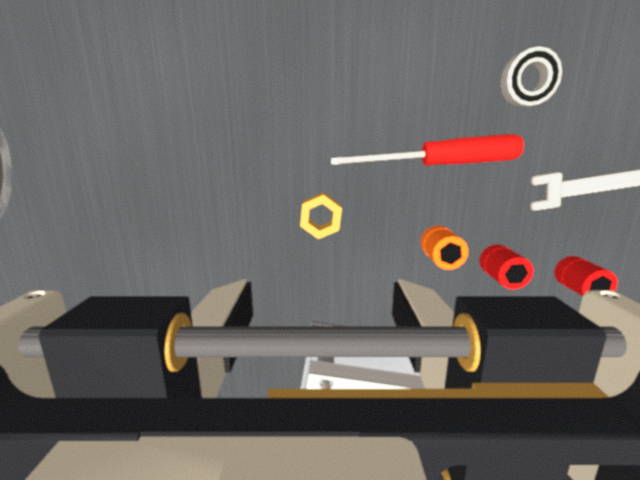

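The tray sits on the stand at top (520,267) with the pins in its holes. The nut is at wrist (321,216), with flats left and right.

```bash
python3 - <<'E'
from h import *
c=shot('wrist'); hsv=cv2.cvtColor(c['img'],cv2.COLOR_RGB2HSV); W=cloud(c)
m=cv2.inRange(hsv,(18,70,90),(34,255,255)); m[:,:280]=0; m[:,360:]=0; m[260:]=0; m[:180]=0
ct=max(cv2.findContours(m,0,2)[0],key=cv2.contourArea)[:,0]
P=np.array([ray(c,u,v,.022)[:2]*1000 for u,v in ct],np.float32)
print(cv2.minEnclosingCircle(P)); h=cv2.convexHull(P); best=min((np.ptp(P@[np.cos(a),np.sin(a)]),np.degrees(a)) for a in np.radians(np.arange(-30,30,1)))
print('flats dir',best,[(a,round(float(np.ptp(P@[np.cos(np.radians(a)),np.sin(np.radians(a))])),1)) for a in range(-30,31,6)])
c=shot('scene'); W=cloud(c); z=W[...,2]
f=(np.hypot(W[...,0]-.535,W[...,1]+.316)<.13)&(z>.07)&(z<.088); q=W[f]; p=np.linalg.lstsq(np.c_[q[:,:2]-[.535,-.316],np.ones(len(q))],q[:,2],rcond=None)[0]; print('tray floor',p.round(4))
E
```

```text
((442.6081237792969, -72.56282043457031), 24.84306526184082)
flats dir (np.float64(43.86405013014644), np.float64(-7.0)) [(-30, 48.6), (-24, 47.9), (-18, 46.6), (-12, 45.2), (-6, 44.0), (0, 45.5), (6, 47.1), (12, 48.2), (18, 48.8), (24, 48.8), (30, 48.7)]
tray floor [-0.0032 -0.0052  0.0813]
```

{"fn": "arm_command", "kwargs": {
  "xyz": [
    [-0.5, 0.5, -45],
    [0, 0, -45],
    [0, 0, -45],
    [0, 0, -35],
    [0, 0, -20],
    [0, 0, -8],
    [0, 0, -5],
    [0, 0, 0],
    [0, 0, 0]
  ],
  "spin": [-6, 0, 0, 0, 0, 0, 0, 0, 0]
}}

```text
time: 22.8
tool_pos: [0.446, -0.074, 0.1827]
tool_rot: [3.14, 0.0, 1.463]
contact_force: [0.1, -0.6, 0.0]
opening: 0.0735
grip_force: 0.0
```

{"fn": "arm_command", "kwargs": {
  "xyz": [
    [0, 0, 0],
    [0, 0, 0],
    [0, 0, 0],
    [0, 0, 0],
    [0, 0, 0]
  ],
  "spin": [0, 0, 0, 0, 0],
  "jaw": -1
}}

```text
time: 23.3
tool_pos: [0.4456, -0.0738, 0.1819]
tool_rot: [3.142, 0.0, 1.463]
contact_force: [-0.2, -0.3, 1.8]
opening: 0.0413
grip_force: 20.0
```

{"fn": "arm_command", "kwargs": {
  "xyz": [
    [0, 0, 25],
    [0, 0, 45],
    [0, 0, 45],
    [0, 0, 45],
    [0, 0, 40],
    [16.1, -32.9, 0],
    [16.1, -32.9, 0],
    [16.1, -32.9, 0],
    [16.1, -32.9, 0],
    [16.2, -32.8, 0],
    [16.2, -32.8, 0],
    [0, 0, 0],
    [0, 0, -40],
    [0, 0, -40],
    [0, 0, -22],
    [0, 0, -10],
    [0, 0, -4],
    [0, 0, -2],
    [0, 0, 0],
    [0, 0, 0]
  ],
  "spin": [0, 0, 0, 0, 0, -0.6, -0.6, -0.6, -0.6, -0.6, -0.8, 0, 0, 0, 0, 0, 0, 0, 0, 0]
}}

```text
time: 25.3
tool_pos: [0.5427, -0.2711, 0.265]
tool_rot: [3.139, 0.001, 1.397]
contact_force: [0.0, 0.3, -1.1]
opening: 0.0409
grip_force: 20.0
```

{"fn": "arm_command", "kwargs": {
  "xyz": [
    [0, 0, -1.2],
    [0, 0, 0],
    [0, 0, 0]
  ],
  "spin": [0, 0, 0]
}}

```text
time: 25.6
tool_pos: [0.5424, -0.271, 0.2627]
tool_rot: [3.141, 0.0, 1.397]
contact_force: [-0.2, -0.2, -1.2]
opening: 0.0409
grip_force: 20.0
```

{"fn": "arm_command", "kwargs": {
  "xyz": [
    [0, 0, 0],
    [0, 0, 0],
    [0, 0, 0],
    [0, 0, 0],
    [0, 0, 20],
    [0, 0, 50],
    [0, 0, 50],
    [13.5, 41.4, 0],
    [13.5, 41.4, 0],
    [13.5, 41.4, 0],
    [13.5, 41.4, 0],
    [13.5, 41.4, 0],
    [13.5, 41.4, 0],
    [13.6, 41.4, 0],
    [13.6, 41.4, 0],
    [0, 0, 0],
    [0, 0, 0]
  ],
  "spin": [0, 0, 0, 0, 0, 0, 0, 1.25, 1.25, 1.25, 1.25, 1.25, 1.25, 1.25, 1.25, 0, 0],
  "jaw": 0.6
}}

```text
time: 27.3
tool_pos: [0.6506, 0.0611, 0.3822]
tool_rot: [-3.141, 0.0, 1.573]
contact_force: [-0.6, -0.8, 0.3]
opening: 0.0736
grip_force: 0.0
```

```bash
python3 - <<'E'
from h import *
c=shot('top','t4.png'); W=cloud(c); z=W[...,2]
S=np.array([.5345,-.3165]); a=np.radians(-9.8); R=np.array([[np.cos(a),-np.sin(a)],[np.sin(a),np.cos(a)]]); L=(W[...,:2]-S)@R
m=((abs(L[...,0])<.085)&(abs(L[...,1]-.044)<.034)&(z>.088)&(z<.12)); print('nut',m.sum(),L[m].mean(0).round(4),np.percentile(z[m],[5,50,95]).round(4))
f=(abs(L[...,0])<.1)&(abs(L[...,1]+.044)<.03)&(z>.06)&(z<.1); print('floor',np.median(z[f]))
c=shot('wrist'); W=cloud(c); z=W[...,2]
m=(np.hypot(W[...,0]-.65,W[...,1]-.06)<.035)&(z>.011); q=W[m][:,:2].astype(np.float32); print(cv2.minEnclosingCircle(q),m.sum())
E
```

```text
nut 227 [0.0007 0.0462] [0.09   0.1004 0.1051]
floor 0.07987197374340971
((0.6505097150802612, 0.06662606447935104), 0.03136896342039108) 27900
```

{"fn": "arm_command", "kwargs": {
  "xyz": [
    [0, 0, -45],
    [0, 0, -45],
    [0, 0, -45],
    [0, 0, -35],
    [0, 0, -20],
    [0, 0, -8],
    [0, 0, -4],
    [0, 0, 0],
    [0, 0, 0]
  ],
  "spin": [0, 0, 0, 0, 0, 0, 0, 0, 0]
}}

```text
time: 28.3
tool_pos: [0.6511, 0.0598, 0.1821]
tool_rot: [3.139, 0.0, 1.571]
contact_force: [-0.5, 0.1, 0.2]
opening: 0.0734
grip_force: 0.0
```

{"fn": "arm_command", "kwargs": {
  "xyz": [
    [0, 0, 0],
    [0, 0, 0],
    [0, 0, 0],
    [0, 0, 0],
    [0, 0, 0]
  ],
  "spin": [0, 0, 0, 0, 0],
  "jaw": -1
}}

```text
time: 28.8
tool_pos: [0.6506, 0.0603, 0.1809]
tool_rot: [3.141, 0.0, 1.572]
contact_force: [-1.3, -0.2, 3.8]
opening: 0.0504
grip_force: 20.0
```

{"fn": "arm_command", "kwargs": {
  "xyz": [
    [0, 0, 25],
    [0, 0, 45],
    [0, 0, 45],
    [0, 0, 45],
    [0, 0, 40],
    [-12.4, -42.2, 0],
    [-12.4, -42.2, 0],
    [-12.4, -42.2, 0],
    [-12.4, -42.2, 0],
    [-12.4, -42.2, 0],
    [-12.4, -42.2, 0],
    [-12.4, -42.2, 0],
    [-12.4, -42.2, 0],
    [-12.4, -42.2, 0],
    [-12.3, -42.2, 0],
    [0, 0, 0],
    [0, 0, 0]
  ],
  "spin": [0, 0, 0, 0, 0, -1, -1, -1, -1, -1, -1, -1, -1, -1, -0.8, 0, 0]
}}

```text
time: 30.5
tool_pos: [0.5261, -0.3627, 0.3797]
tool_rot: [-3.141, -0.001, 1.398]
contact_force: [0.5, 0.8, -2.1]
opening: 0.051
grip_force: 20.0
```

{"fn": "arm_command", "kwargs": {
  "xyz": [
    [0, 0, -40],
    [0, 0, -40],
    [0, 0, -22],
    [0, 0, -10],
    [0, 0, -4],
    [0, 0, -2],
    [0, 0, -0.5],
    [0, 0, 0],
    [0, 0, 0]
  ],
  "spin": [0, 0, 0, 0, 0, 0, 0, 0, 0]
}}

```text
time: 31.4
tool_pos: [0.5268, -0.3619, 0.263]
tool_rot: [3.14, 0.001, 1.4]
contact_force: [-0.3, -0.6, -1.5]
opening: 0.0506
grip_force: 20.0
```

Release, retreat and check.

{"fn": "arm_command", "kwargs": {
  "xyz": [
    [0, 0, -1],
    [0, 0, 0],
    [0, 0, 0],
    [0, 0, 0],
    [0, 0, 20],
    [0, 0, 50],
    [0, 0, 50],
    [-15, 40, 0],
    [-15, 40, 0],
    [-15, 40, 0],
    [-15, 40, 0],
    [-15, 40, 0],
    [-15, 40, 0],
    [0, 0, 0],
    [0, 0, 0]
  ],
  "spin": [0, 0, 0, 0, 0, 0, 0, 0, 0, 0, 0, 0, 0, 0, 0],
  "jaw": 0.5
}}

```text
time: 32.9
tool_pos: [0.4367, -0.1213, 0.3817]
tool_rot: [3.14, 0.001, 1.402]
contact_force: [0.4, -1.3, 0.2]
opening: 0.0689
grip_force: 0.0
```

```bash
python3 - <<'E'
from h import *
print(observe()['contact_force'])
S=np.array([.5345,-.3165]); a=np.radians(-9.8); R=np.array([[np.cos(a),-np.sin(a)],[np.sin(a),np.cos(a)]])
for n in('top','scene'):
    c=shot(n,n+'5.png'); W=cloud(c); z=W[...,2]; L=(W[...,:2]-S)@R
    for y in(.044,-.044):
        m=((abs(L[...,0])<.085)&(abs(L[...,1]-y)<.034)&(z>.087)&(z<.12)); print(n,y,m.sum(),L[m].mean(0).round(4),np.percentile(z[m],[5,50,95]).round(4))
    f=(abs(L[...,0])<.1)&(abs(abs(L[...,1])-.044)<.033)&(z>.072)&(z<.086); q=W[f]; p=np.linalg.lstsq(np.c_[q[:,:2]-S,np.ones(len(q))],q[:,2],rcond=None)[0]; print('floor',p.round(4))
E
```

```text
[ 0.42471143 -1.33024334  0.20990849]
top 0.044 231 [0.0005 0.0459] [0.0896 0.1004 0.1052]
top -0.044 320 [ 0.0002 -0.0465] [0.0893 0.0947 0.0987]
floor [-0.0019 -0.0009  0.0799]
scene 0.044 220 [0.0019 0.0492] [0.0885 0.0991 0.1042]
scene -0.044 51 [ 0.0023 -0.0501] [0.0934 0.0955 0.0986]
floor [-0.0012  0.0018  0.0808]
```

View pics/scene5.png

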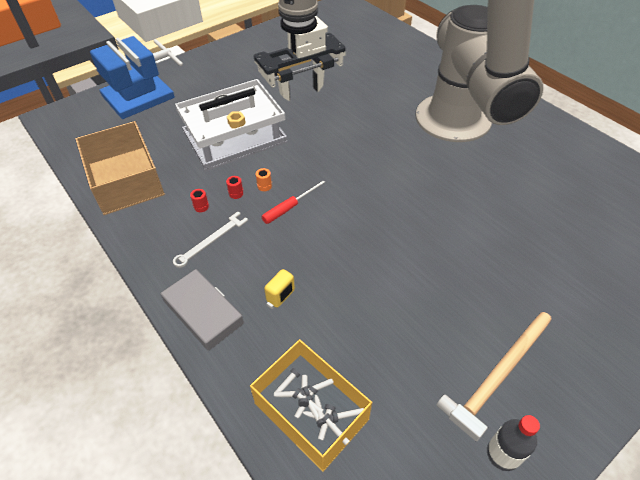

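The nut lies flat at (236,119). The bearing is behind the bar, its top at 95 mm. The tray is level with its floor at 80 mm, and the arm is clear of everything.

```bash
python3 -c "from cell import *; print(hand_in())"
```

```text
the job is handed in; nothing more can be done
None
```

I handed the job in at about 33 s of arm time, but the hand-in gave no verdict. By my last camera check the tray is seated level on the stand over both sockets, the nut and bearing lie flat on opposite sides of the bar, and the tools look unmoved.

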